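# Heft the grit tins and hold up the full one

### The job

One of the three identical closed tins of grinding grit on the slate slab is full, the other two are part used and go to be topped up: heft all three, stand the two lighter ones upright on the floor of the wooden refill tray, and finish still holding the heaviest one up in the gripper, upright, with its bottom at least 15 cm above the bench. Keep the tins upright, set them down rather than dropping them, and leave the tools and other things on the bench where they are.

Things in the scene. Friction and masses are not known exactly. Their poses are not given: they have to be found in the camera images.
- tin_a_center (a point): closed round tin, 60 mm in diameter and 100 mm high, bare metal with a red band and a lever lid, standing upright on the slate slab. The three tins look exactly alike; one is full and weighs at least 120 g more than either of the others; all weigh 0.2 to 0.61 kg. This point is the tin's centre, on its axis 50 mm above its underside; z is the tin's axis
- tin_b_center (a point): closed round tin, 60 mm in diameter and 100 mm high, bare metal with a red band and a lever lid, standing upright on the slate slab. The three tins look exactly alike; one is full and weighs at least 120 g more than either of the others; all weigh 0.2 to 0.61 kg. This point is the tin's centre, on its axis 50 mm above its underside; z is the tin's axis
- tin_c_center (a point): closed round tin, 60 mm in diameter and 100 mm high, bare metal with a red band and a lever lid, standing upright on the slate slab. The three tins look exactly alike; one is full and weighs at least 120 g more than either of the others; all weigh 0.2 to 0.61 kg. This point is the tin's centre, on its axis 50 mm above its underside; z is the tin's axis
- slab: dark slate slab lying flat and immovable on the bench, 180 mm (its x) by 360 mm (its y), 25 mm thick; origin: centre of its underside. The tins stand on it in a row along its y, on the robot's side of the middle, with about 115 mm between their centres
- tray: open wooden refill tray, fixed to the bench, 300 mm (its x) by 150 mm (its y) outside, walls 6 mm thick and 32 mm high over the bench; its inner floor is 6 mm above the bench, flat and empty; three tins find room in a row along its x; origin: centre of its underside
- point_chisel: point chisel: octagonal dark steel bar 196 mm long, 16 mm thick, lying on the slate slab behind the tins (side away from the robot); origin: underside, middle of the bar; x runs along it to the point (leave it alone)
- flat_chisel: flat stone chisel of dark steel, 175 mm long, 14 mm thick, lying at the right of the bench, nearer the robot than the mallet; origin on its underside; x runs along it to the edge (leave it alone)
- lump_hammer: mason's lump hammer lying at the left of the bench, 250 mm long, 42 mm high, with a rusty steel head 98 mm wide and a light wooden handle; origin on its underside; x runs along the handle to the head (leave it alone)
- mallet: round wooden carver's mallet standing on its head to the right, 116 mm across, 246 mm high; origin: centre of its underside (leave it alone)
- folding_rule: folded wooden rule, 235 x 18 x 16 mm, lying flat at the right near the robot; origin: centre of its underside; x runs along it (leave it alone)
- dust_brush: hand brush, 265 mm long, 58 mm high, dark bristles down, in front of the blue trough, behind the slab; origin: underside of the bristles; x points away from the handle (leave it alone)
- rubbing_block: black rubbing stone, 100 x 45 x 28 mm, lying beside the tray on its left; origin: centre of its underside (leave it alone)
- spray_bottle: white spray bottle with a blue trigger head, 72 mm across, 188 mm high, at the rear, behind the gap between slab and tray; origin: centre of its underside (leave it alone)
Mind the look-alikes: they are no part of the job. What is shaped like the part that bears tin_b_center but blue or turquoise is not meant.

How it is judged:
By the outcome, as a careful person would: the job done as asked, in the order asked, and still so for the second after the job is handed in, while the arm keeps its last pose, push and grip.
It also fails if it takes over 67 s, if anything falls off the work surface, if the arm or the gripper's body presses on something with over 40 N, if the wrist force passes 120 N, or if a joint passes its speed limit or range.

### The arm

A 7-joint arm with a two-finger parallel gripper is mounted at the origin on the work surface. World frame = base frame: x ahead of the robot, y to its left, z up, the work surface at z = 0. Lengths are in m, angles in rad, forces in N, time in s.
With the tool pointing down it reaches from about 0.425 to 0.875 m from the base axis. Payload 4.7 kg.
Tool frame: the origin (TCP) lies at the very end of the fingers, on their centre line; the grasp point (between the pads) lies 19 mm behind it; z points along the fingers, y is the line along which they close (so a half turn about z gives the same grasp; the last joint's range is limited). The gripper opens to 87 mm and grips with 3 to 60 N. Pads are 19 mm wide; open, the fingers measure 117 mm over their backs; the gripper's body (75 mm by 190 mm) begins 51 mm behind the grasp point.
Start: joints at [1.25, 0.321, -0.07, 1.45, 0.023, 1.371, -0.057], TCP at [0.214, -0.614, 0.223] pointing down, gripper open.
Joint ranges: [-2.86, 2.86], [-0.3, 2.09], [-1.38, 1.24], [0.06, 2.45], [-1.56, 4.7], [0.09, 2.05], [-2.69, 2.69]. Speed limits (rad/s): [2.57, 2.57, 3.14, 3.14, 3.14, 3.14, 3.14].

### API

Orientations are given as a rotation vector (axis times angle).
In Python, from bench import ctrl, vision gives the robot as it stands.
- The arm moves only by the tool jog_arm, never from a script. Its argument "increments" is a list of rows, each an object of numbers: "tx", "ty", "tz": the shift along the tool's x, y, z in mm; "wx", "wy", "wz": the turn, a rotation vector about the tool's x, y, z in rad; "gripper": the opening, from 0 (shut) to 1 (fully open). In form: [{"tx": .., "ty": .., "tz": .., "wx": .., "wy": .., "wz": .., "gripper": ..}, ...]. A call has exactly 5 rows; each row is the pose to reach, as a shift and turn from the pose commanded when the call began, along the tool's axes at that moment; what a row does not reach only later rows make up. A row lasts 1/12 s, in which the tool goes at most 41.7 mm and 7.16 degrees, less where a joint would pass 70% of its speed; a pose out of reach is approached as far as the arm can. A call with a gripper value outside its range is refused whole. The fingers move at their own pace and stop on an object; "grip_force" is the grip in N (left out, the last holds). Time passes only in rows, so rows that repeat a pose let the fingers close, or fill a call up. It gives the time, the measured TCP pose, the force, the opening and the grip force at its end, in the units of the state.
- ctrl.get_state(): the state, without advancing time (a new reading comes with each control period).
- vision.get_image(name): name is "scene" or "side" or "wrist"; returns a dict with "color" (384x512x3 uint8, blue, green, red), "fx", "fy", "cx", "cy" (pixels), "extrinsics" (4x4, takes a point from world to camera coordinates). Camera axes: x right, y down, z forward; pixel columns grow to the right and rows downward; lengths in m; the calibration is good to about 2 mm. A picture is of the moment at which its call begins. There is no depth.
- ctrl.close_job(): hands the job in; it is judged then, once.
Trained networks look in the newest picture that a camera, given by its name, has taken for a name from the list of things; names that differ only in an ending like _2 or _b are one class to them, and where a whole thing is asked for, a point or a joint stands for the part that bears it (a point fixed in the world has none). Each returns a list of dicts, best first, with "conf" (0 to 1); they miss things now and then, are a little off and sometimes report something else, mostly with a low value. They report only what shows in the picture. A call takes as long as a camera call. They do not tell look-alikes from the thing itself.
- vision.spot_in(camera, thing): "bbox" ([left, top, right, bottom] in pixels, round what is visible of it).
The state is a dict: "time": time; "joint_positions": joint angles; "qd": joint speeds; "joint_torque": joint torques, N m; "position": TCP position; "tool_rot": TCP orientation; "ft_force": force on the tool from outside, world axes, zero at the start; "torque": the same for the moment, N m; "grip_width": opening from 0.0 (shut) to 1.0 (fully open); "grip_force": force on a finger pad.
Only numpy, scipy, OpenCV 4.12 (cv2) and the standard library are available. Lean on these libraries where they do the work, as an engineer would, in place of code of your own. Each camera call takes 0.05 s, during which the arm holds its last target. There are 200 camera calls.

## Working session

There is one attempt and no reset: what is moved stays moved. The work goes in short steps, Python scripts to look and compute and a tool call to move; the robot and the scene stay as the last step left them, time stands still between calls to the robot, and variables do not carry over. Pictures are saved under pics/ and viewed, at most 10 in all, crops included, and the job is handed in when it is done.

Besides the shell and the picture viewer there is one more tool, called after "Call:" by a JSON object that holds its "fn" and its "kwargs". jog_arm: Moves the arm, as the interface text tells. Its arguments: {"type":"object","properties":{"increments":{"type":"array"},"grip_force":{"type":"number"}},"required":["increments"]}

```bash
mkdir -p pics; ls
python3 - <<'E'
from bench import ctrl, vision
import cv2,numpy as np
np.set_printoptions(precision=4,suppress=True)
print(ctrl.get_state())
for n in ("scene","side"):
    im=vision.get_image(n); cv2.imwrite(f"pics/{n}0.png",im["color"]); print(n,im["fx"],im["fy"],im["cx"],im["cy"],im["extrinsics"])
    for t in ("tin_a_center","tray","slab"):
        print(t,[(np.round(d["bbox"]).tolist(),round(d["conf"],2)) for d in vision.spot_in(n,t)])
E
```

```text
pics
{'time': 0.0, 'joint_positions': array([ 1.2501,  0.3218, -0.0701,  1.4517,  0.0226,  1.3708, -0.0569]), 'qd': array([ 0.0022, -0.0004, -0.0007, -0.0004,  0.0004, -0.0013,  0.0029]), 'joint_torque': array([  0.0001, -49.1288,  -0.4035, -31.2533,  -0.0638,   0.0437,
         0.0002]), 'position': array([ 0.2133, -0.6134,  0.2214]), 'tool_rot': array([-3.0958, -0.5232,  0.0007]), 'ft_force': array([ 0.2628, -0.8066, -0.968 ]), 'torque': array([0.0071, 0.0432, 0.0299]), 'grip_force': 0.0, 'grip_width': 0.9999904996903097}
scene 350.61676022168865 350.61676022168865 253.1016605384367 193.2779941405535 [[ 0.8494  0.5273 -0.0211 -0.4612]
 [ 0.3334 -0.5671 -0.7532 -0.0993]
 [-0.4091  0.6327 -0.6575  1.3133]
 [ 0.      0.      0.      1.    ]]
tin_a_center [([179.0, 232.0, 213.0, 275.0], 0.8)]
tray [([243.0, 139.0, 331.0, 195.0], 0.89)]
slab [([171.0, 204.0, 299.0, 316.0], 0.72)]
side 354.6824751411294 354.6824751411294 249.4199741038845 194.40596563860018 [[-0.987  -0.1598  0.0159  0.5391]
 [-0.1267  0.7141 -0.6885  0.1111]
 [ 0.0987 -0.6816 -0.7251  1.0877]
 [ 0.      0.      0.      1.    ]]
tin_a_center [([259.0, 125.0, 278.0, 157.0], 0.65), ([247.0, 146.0, 268.0, 171.0], 0.27)]
tray [([185.0, 250.0, 313.0, 340.0], 0.93), ([234.0, 326.0, 283.0, 364.0], 0.49), ([211.0, 143.0, 276.0, 222.0], 0.42), ([198.0, 361.0, 313.0, 383.0], 0.42)]
slab [([210.0, 143.0, 282.0, 222.0], 0.72), ([243.0, 171.0, 267.0, 206.0], 0.69)]
```

Run:
```python
import cv2
for n in("scene","side"):
    cv2.imwrite(f"pics/{n}0b.png",cv2.resize(cv2.imread(f"pics/{n}0.png"),(800,600),interpolation=cv2.INTER_CUBIC))
```

```text
(no output)
```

View pics/scene0b.png

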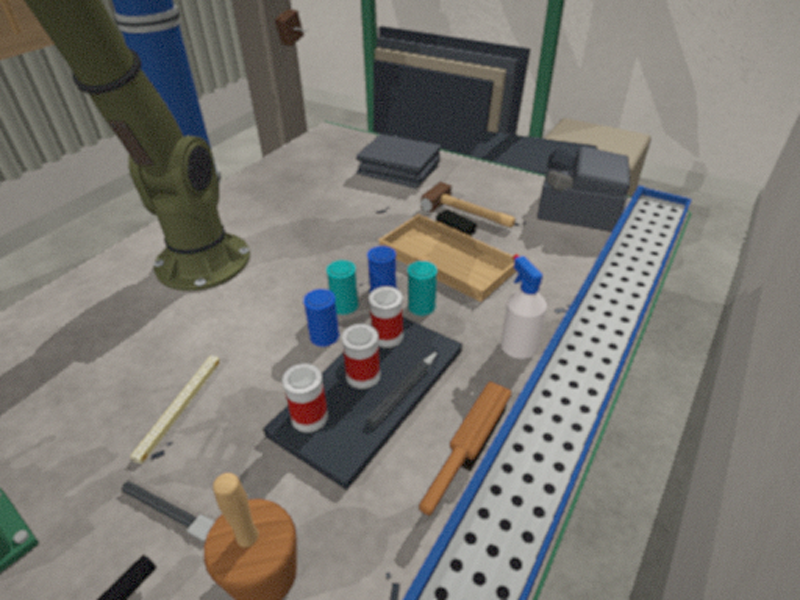

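View pics/side0b.png

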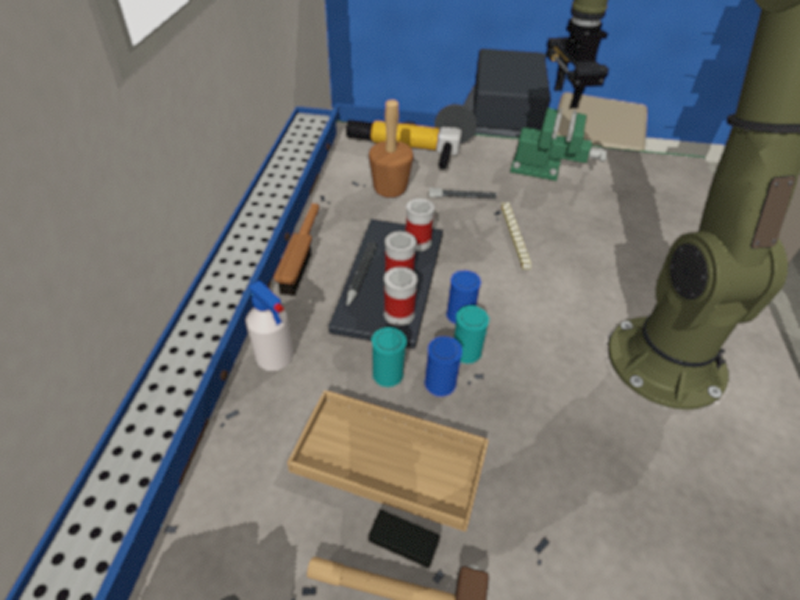

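The three red-banded metal tins stand on the slab in the scene view at about (304,398), (361,355) and (387,317), at 800x600 scale. Possible confusions are the blue tins at (321,318) and (382,270) and the teal ones at (342,287) and (422,288), which stand on the bench. I choose the red-banded ones. The tray is at (447,255) in scene and (388,460) in side.

```bash
cat > h.py <<'E'
import cv2,numpy as np
from bench import ctrl, vision
from scipy.optimize import least_squares
np.set_printoptions(precision=4,suppress=True)
def proj(im,P):
    E=im["extrinsics"];P=np.atleast_2d(P);c=P@E[:3,:3].T+E[:3,3]
    return np.c_[im["fx"]*c[:,0]/c[:,2]+im["cx"],im["fy"]*c[:,1]/c[:,2]+im["cy"]]
def ray(im,uv,z):
    E=im["extrinsics"];R=E[:3,:3];o=-R.T@E[:3,3]
    d=R.T@np.array([(uv[0]-im["cx"])/im["fx"],(uv[1]-im["cy"])/im["fy"],1]);return o+d*(z-o[2])/d[2]
def redblobs(im):
    h=cv2.cvtColor(im["color"],cv2.COLOR_BGR2HSV)
    m=(((h[...,0]<6)|(h[...,0]>172))&(h[...,1]>150)&(h[...,2]>60)).astype(np.uint8)
    n,l,s,c=cv2.connectedComponentsWithStats(m)
    return [tuple(int(v) for v in s[i]) for i in range(1,n) if s[i][4]>60]
E
python3 - <<'E'
from h import *
ims={n:vision.get_image(n) for n in("scene","side")}
B={n:redblobs(ims[n]) for n in ims}
print(B)
a=np.linspace(0,2*np.pi,60)
# tray corners (side, 800-scale) and scene
for n,cs in(("side",[(328,395),(487,437),(466,523),(291,463)]),("scene",[(415,216),(517,262),(482,294),(380,240)])):
    print(n,[ray(ims[n],np.array(c)*.64,.032)[:2] for c in cs])
for n,cs in(("side",[(372,221),(443,230),(413,343),(331,330)]),("scene",[(266,430),(347,486),(462,347),(400,318)])):
    print("slab",n,[ray(ims[n],np.array(c)*.64,.025)[:2] for c in cs])
for n,cs in(("side",[(420,207),(401,241),(400,277)]),("scene",[(304,378),(361,340),(387,299)])):
    print("lid",n,[ray(ims[n],np.array(c)*.64,.125)[:2] for c in cs])
s=cv2.resize(ims["scene"]["color"][140:300,150:310],(600,600),interpolation=cv2.INTER_CUBIC)
cv2.imwrite("pics/crop1.png",s)
E
```

```text
{'scene': [(238, 201, 20, 16, 220), (221, 225, 22, 18, 260), (185, 251, 24, 20, 289)], 'side': [(260, 142, 17, 14, 137), (247, 164, 18, 9, 83), (246, 189, 20, 14, 201)]}
side [array([0.6231, 0.2121]), array([0.3413, 0.2486]), array([0.3665, 0.3993]), array([0.6509, 0.3492])]
scene [array([0.3658, 0.3803]), array([0.6607, 0.3292]), array([0.6405, 0.1885]), array([0.3469, 0.2471])]
slab side [array([ 0.638 , -0.2974]), array([ 0.466, -0.294]), array([0.4907, 0.0623]), array([0.6549, 0.0574])]
slab scene [array([ 0.4781, -0.3023]), array([ 0.6532, -0.3158]), array([0.6712, 0.035 ]), array([0.5269, 0.0443])]
lid side [array([ 0.5198, -0.2389]), array([ 0.544 , -0.1179]), array([ 0.5303, -0.0124])]
lid scene [array([ 0.527 , -0.2423]), array([ 0.5565, -0.1269]), array([ 0.5375, -0.0155])]
```

View pics/crop1.png

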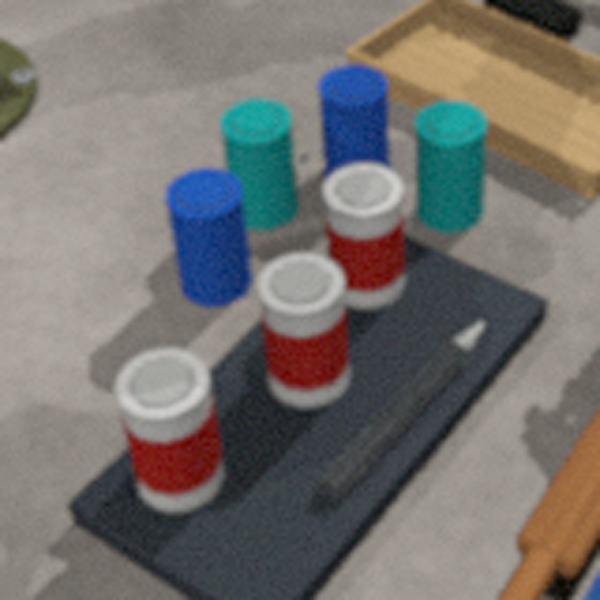

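The close crop confirms the choice: three red-banded metal tins on the slate, with the blue and teal look-alikes on the bench. I'll refine their positions from the bands and work out the first move.

```bash
cat >> h.py <<'E'
def shift(p,q):
    """mm along tool axes from commanded p to q at the starting orientation"""
    R=cv2.Rodrigues(np.array([-3.0958,-0.5232,0.]))[0]
    return np.round(1000*R.T@(np.array(q)-np.array(p)),1)
E
python3 - <<'E'
from h import *
ims={n:vision.get_image(n) for n in("scene","side")}
a=np.linspace(0,2*np.pi,90)
obs={n:sorted(redblobs(ims[n]),key=lambda b:(-b[1] if n=="scene" else b[1]))[:3] for n in ims}
print(obs)
def res(p):
    z0,z1=p[6:];r=[]
    for i in range(3):
        x,y=p[2*i:2*i+2]
        for n in ims:
            E=ims[n]["extrinsics"];C=-E[:3,:3].T@E[:3,3];d=C[:2]-[x,y];d/=np.hypot(*d)
            c=np.c_[np.cos(a),np.sin(a)];c=c[c@d>0]
            q=np.r_[proj(ims[n],np.c_[x+.03*c[:,0],y+.03*c[:,1],0*c[:,0]+z0]),proj(ims[n],np.c_[x+.03*c[:,0],y+.03*c[:,1],0*c[:,0]+z1])]
            X,Y,W,H,_=obs[n][i]
            lo,hi=q.min(0)+.5,q.max(0)+.5   # pixel-edge convention
            r+=[lo[0]-X,hi[0]-X-W,lo[1]-Y]
            if not(n=="side" and i<2): r.append(hi[1]-Y-H)
    return np.array(r)
s=least_squares(res,[.524,-.24,.55,-.122,.534,-.014,.04,.09],loss="soft_l1")
print(s.x,res(s.x))
for n,cs in(("side",[(464,282),(472,318),(389,341),(444,351)]),("scene",[(321,302),(342,272),(422,273),(382,257)])):
    print("alike",n,[ray(ims[n],np.array(c)*.64,.1)[:2] for c in cs])
p=[.2133,-.6134,.2214]
print(shift(p,[s.x[0],s.x[1],.2214]))
E
```

```text
{'scene': [(185, 251, 24, 20, 290), (221, 225, 22, 18, 259), (238, 201, 20, 16, 218)], 'side': [(260, 142, 16, 14, 135), (247, 164, 18, 9, 81), (246, 189, 20, 14, 200)]}
[ 0.5229 -0.2421  0.5471 -0.1181  0.5308 -0.0099  0.0469  0.0816] [-0.6311  0.2945 -0.1293  0.0475 -1.0207  0.3881  0.2024 -0.4351 -0.0324
  0.307  -0.1724 -0.4309 -0.0448  0.5516 -0.4046  0.0408 -0.0741 -0.331
 -0.0463 -0.3996 -0.6714  0.4303]
alike side [array([ 0.4077, -0.0465]), array([0.3866, 0.0463]), array([0.5285, 0.127 ]), array([0.4303, 0.1327])]
alike scene [array([ 0.4181, -0.0622]), array([0.3981, 0.0328]), array([0.5389, 0.1113]), array([0.4403, 0.1162])]
[ 414.4 -248.9    0.6]
```

Call:
{"fn": "jog_arm", "kwargs": {"increments": [{"tz":-40,"gripper":1},{"tz":-80,"gripper":1},{"tx":33,"ty":-20,"tz":-90,"gripper":1},{"tx":66,"ty":-40,"tz":-90,"gripper":1},{"tx":100,"ty":-60,"tz":-90,"gripper":1}]}}

```text
validation failed for argument at $.in...
```

Call:
{"fn": "jog_arm", "kwargs": {"increments": [{"tx":34,"ty":-20,"gripper":1},{"tx":68,"ty":-40,"gripper":1},{"tx":102,"ty":-60,"gripper":1},{"tx":136,"ty":-80,"gripper":1},{"tx":160,"ty":-95,"gripper":1}]}}

```text
validation failed for argument at $.in...
```

Call:
{"fn": "jog_arm", "kwargs": {"increments": [{"tx":34,"ty":-20,"gripper":1},{"tx":68,"ty":-40,"gripper":1},{"tx":102,"ty":-60,"gripper":1},{"tx":136,"ty":-80,"gripper":1},{"tx":154,"ty":-94,"gripper":1}]}}

```text
validation failed for argument at $.in...
```

Call:
{"fn": "jog_arm", "kwargs": {"increments": [{"tx":0,"ty":0,"tz":-40,"wx":0,"wy":0,"wz":0,"gripper":1},{"tx":0,"ty":0,"tz":-80,"wx":0,"wy":0,"wz":0,"gripper":1},{"tx":33,"ty":-20,"tz":-90,"wx":0,"wy":0,"wz":0,"gripper":1},{"tx":66,"ty":-40,"tz":-90,"wx":0,"wy":0,"wz":0,"gripper":1},{"tx":100,"ty":-60,"tz":-90,"wx":0,"wy":0,"wz":0,"gripper":1}]}}

```text
time: 1.02
position: [0.2887, -0.5243, 0.3143]
tool_rot: [3.095, 0.519, 0.002]
ft_force: [0.5, -0.1, -0.0]
grip_width: 1.003
grip_force: 0.0
```

Call:
{"fn": "jog_arm", "kwargs": {"increments": [{"tx":34,"ty":-20,"tz":0,"wx":0,"wy":0,"wz":0,"gripper":1},{"tx":68,"ty":-40,"tz":0,"wx":0,"wy":0,"wz":0,"gripper":1},{"tx":102,"ty":-60,"tz":0,"wx":0,"wy":0,"wz":0,"gripper":1},{"tx":136,"ty":-80,"tz":0,"wx":0,"wy":0,"wz":0,"gripper":1},{"tx":160,"ty":-95,"tz":0,"wx":0,"wy":0,"wz":0,"gripper":1}]}}

```text
time: 1.43
position: [0.4109, -0.3784, 0.313]
tool_rot: [-3.097, -0.529, -0.002]
ft_force: [-0.0, -0.1, 0.2]
grip_width: 0.999
grip_force: 0.0
```

Call:
{"fn": "jog_arm", "kwargs": {"increments": [{"tx":34,"ty":-20,"tz":0,"wx":0,"wy":0,"wz":0,"gripper":1},{"tx":68,"ty":-40,"tz":0,"wx":0,"wy":0,"wz":0,"gripper":1},{"tx":102,"ty":-60,"tz":0,"wx":0,"wy":0,"wz":0,"gripper":1},{"tx":136,"ty":-80,"tz":0,"wx":0,"wy":0,"wz":0,"gripper":1},{"tx":154,"ty":-94,"tz":0,"wx":0,"wy":0,"wz":0,"gripper":1}]}}

```text
time: 1.85
position: [0.5257, -0.2377, 0.3127]
tool_rot: [-3.095, -0.532, -0.003]
ft_force: [0.5, 0.7, 0.2]
grip_width: 1.003
grip_force: 0.0
```

Run:
```python
from h import *
im=vision.get_image("wrist"); cv2.imwrite("pics/w1.png",im["color"])
im=vision.get_image("wrist")
s=ctrl.get_state(); print(s)
T=[.5229,-.2421]
print("tins",proj(im,[[.5229,-.2421,.125],[.5471,-.1181,.125],[.5308,-.0099,.125]]),redblobs(im))
print(shift(s["position"],[*T,.076]))
```

```text
{'time': 1.95, 'joint_positions': array([ 0.7376,  0.1584, -0.4087,  1.4827,  0.0599,  1.5128, -0.8961]), 'qd': array([ 0.0468, -0.0071,  0.0751,  0.0067,  0.044 ,  0.0104,  0.0373]), 'joint_torque': array([ -0.0191, -37.9079,  -1.7923, -31.8671,  -0.0816,  -0.1266,
        -0.3182]), 'position': array([ 0.5258, -0.2365,  0.3127]), 'tool_rot': array([-3.0929, -0.5383, -0.0032]), 'ft_force': array([ 0.1446, -1.4712,  0.3857]), 'torque': array([-0.0389, -0.0516, -0.022 ]), 'grip_force': 0.0, 'grip_width': 0.9954601017991559}
tins [[269.4731 178.4866]
 [167.3994 118.4168]
 [ 63.0924  97.3152]] [(248, 145, 25, 14, 85)]
[ -4.6   4.8 236.7]
```

View pics/w1.png

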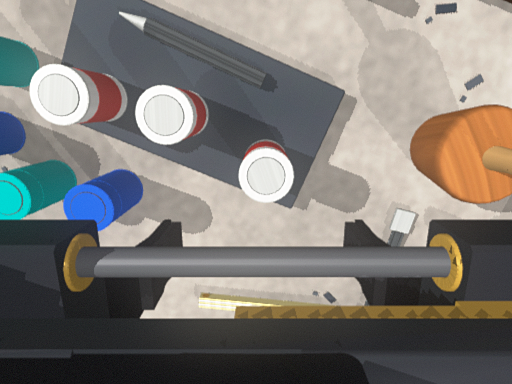

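The wrist view shows the three lids at about (266,176), (165,114) and (58,94), within 4 px of the prediction. The fingers sit level, with the mallet at the right (475,155).

Run:
```python
from h import *
im=vision.get_image("wrist"); g=cv2.cvtColor(im["color"],cv2.COLOR_BGR2HSV)
m=((g[...,1]<45)&(g[...,2]>195)).astype(np.uint8)
n,l,s,c=cv2.connectedComponentsWithStats(m)
for i in range(1,n):
    if s[i][4]>500 and s[i][1]<200: k=s[i];u=[k[0]+k[2]/2-.5,k[1]+k[3]/2-.5];print(k,ray(im,u,.125))
for u in((266,176),(165,114),(58,94)): print(ray(im,u,.125))
st=ctrl.get_state();print(st["time"],st["position"],st["tool_rot"],im["fx"])
```

```text
[  0   0  53  54 789] [0.5837 0.034  0.125 ]
[  147     0   365   246 27300] [ 0.5993 -0.2841  0.125 ]
[ 372    0  140  115 9895] [ 0.6975 -0.3658  0.125 ]
[  27   63   63   62 2774] [ 0.5312 -0.0079  0.125 ]
[ 137   85   58   60 2590] [ 0.5485 -0.1187  0.125 ]
[ 0.5222 -0.241   0.125 ]
[ 0.5488 -0.118   0.125 ]
[ 0.5307 -0.008   0.125 ]
2.0 [ 0.5241 -0.2399  0.3127] [-3.0959 -0.5318 -0.0007] 323.5394803325767
```

Call:
{"fn": "jog_arm", "kwargs": {"increments": [{"tx":0,"ty":0,"tz":40,"wx":0,"wy":0,"wz":0,"gripper":1},{"tx":0,"ty":0,"tz":80,"wx":0,"wy":0,"wz":0,"gripper":1},{"tx":0,"ty":0,"tz":120,"wx":0,"wy":0,"wz":0,"gripper":1},{"tx":0,"ty":0,"tz":150,"wx":0,"wy":0,"wz":0,"gripper":1},{"tx":0,"ty":0,"tz":170,"wx":0,"wy":0,"wz":0,"gripper":1}]}}

```text
time: 2.42
position: [0.5196, -0.2441, 0.1387]
tool_rot: [-3.097, -0.519, 0.007]
ft_force: [-0.4, -0.4, -0.5]
grip_width: 0.997
grip_force: 0.0
```

Call:
{"fn": "jog_arm", "kwargs": {"increments": [{"tx":0,"ty":0,"tz":20,"wx":0,"wy":0,"wz":0,"gripper":1},{"tx":0,"ty":0,"tz":40,"wx":0,"wy":0,"wz":0,"gripper":1},{"tx":0,"ty":0,"tz":55,"wx":0,"wy":0,"wz":0,"gripper":1},{"tx":0,"ty":0,"tz":65,"wx":0,"wy":0,"wz":0,"gripper":1},{"tx":0,"ty":0,"tz":67,"wx":0,"wy":0,"wz":0,"gripper":1}]}}

```text
time: 2.83
position: [0.5207, -0.2438, 0.0736]
tool_rot: [-3.097, -0.52, 0.005]
ft_force: [-1.4, -0.9, 0.7]
grip_width: 0.998
grip_force: 0.0
```

Call:
{"fn": "jog_arm", "kwargs": {"increments": [{"tx":0,"ty":0,"tz":0,"wx":0,"wy":0,"wz":0,"gripper":0.5},{"tx":0,"ty":0,"tz":0,"wx":0,"wy":0,"wz":0,"gripper":0.5},{"tx":0,"ty":0,"tz":0,"wx":0,"wy":0,"wz":0,"gripper":0.5},{"tx":0,"ty":0,"tz":0,"wx":0,"wy":0,"wz":0,"gripper":0.5},{"tx":0,"ty":0,"tz":0,"wx":0,"wy":0,"wz":0,"gripper":0.5}], "grip_force": 30}}

```text
time: 3.25
position: [0.5233, -0.243, 0.0765]
tool_rot: [3.097, 0.523, 0.002]
ft_force: [0.1, 0.3, 0.7]
grip_width: 0.712
grip_force: 1.5
```

Call:
{"fn": "jog_arm", "kwargs": {"increments": [{"tx":0,"ty":0,"tz":0,"wx":0,"wy":0,"wz":0,"gripper":0.5},{"tx":0,"ty":0,"tz":0,"wx":0,"wy":0,"wz":0,"gripper":0.5},{"tx":0,"ty":0,"tz":0,"wx":0,"wy":0,"wz":0,"gripper":0.5},{"tx":0,"ty":0,"tz":0,"wx":0,"wy":0,"wz":0,"gripper":0.5},{"tx":0,"ty":0,"tz":0,"wx":0,"wy":0,"wz":0,"gripper":0.5}]}}

```text
time: 3.67
position: [0.5232, -0.2427, 0.0764]
tool_rot: [3.097, 0.524, 0.001]
ft_force: [-1.3, 1.2, 6.2]
grip_width: 0.685
grip_force: 30.0
```

Call:
{"fn": "jog_arm", "kwargs": {"increments": [{"tx":0,"ty":0,"tz":-10,"wx":0,"wy":0,"wz":0,"gripper":0.5},{"tx":0,"ty":0,"tz":-25,"wx":0,"wy":0,"wz":0,"gripper":0.5},{"tx":0,"ty":0,"tz":-40,"wx":0,"wy":0,"wz":0,"gripper":0.5},{"tx":0,"ty":0,"tz":-50,"wx":0,"wy":0,"wz":0,"gripper":0.5},{"tx":0,"ty":0,"tz":-50,"wx":0,"wy":0,"wz":0,"gripper":0.5}]}}

```text
time: 4.08
position: [0.5239, -0.2433, 0.1276]
tool_rot: [3.095, 0.523, 0.004]
ft_force: [0.0, 0.8, -3.9]
grip_width: 0.681
grip_force: 30.0
```

```bash
cat >> h.py <<'E'
def weigh(n=16):
    F=[];J=[]
    for i in range(n):
        vision.get_image("wrist");s=ctrl.get_state();F.append(s["ft_force"]);J.append(s["joint_torque"])
    F=np.array(F[3:]);print("F",F.mean(0),"sd",F.std(0),"tau",np.mean(J[3:],0)[[1,3]],s["time"],s["position"],s["tool_rot"],s["grip_width"],s["grip_force"])
E
python3 -c "
from h import *
weigh()"
```

```text
F [-0.0147 -0.1525 -3.9305] sd [0.3678 0.5098 0.3995] tau [-43.572  -30.8831] 4.8833 [ 0.5228 -0.2427  0.1256] [ 3.0976  0.5235 -0.    ] 0.6834941984736561 29.999428507871926
```

Call:
{"fn": "jog_arm", "kwargs": {"increments": [{"tx":0,"ty":0,"tz":15,"wx":0,"wy":0,"wz":0,"gripper":0.5},{"tx":0,"ty":0,"tz":30,"wx":0,"wy":0,"wz":0,"gripper":0.5},{"tx":0,"ty":0,"tz":40,"wx":0,"wy":0,"wz":0,"gripper":0.5},{"tx":0,"ty":0,"tz":46,"wx":0,"wy":0,"wz":0,"gripper":0.5},{"tx":0,"ty":0,"tz":48,"wx":0,"wy":0,"wz":0,"gripper":0.5}]}}

```text
time: 5.3
position: [0.5218, -0.2423, 0.0764]
tool_rot: [-3.096, -0.523, 0.003]
ft_force: [-3.4, 2.0, 2.8]
grip_width: 0.684
grip_force: 30.0
```

Call:
{"fn": "jog_arm", "kwargs": {"increments": [{"tx":0,"ty":0,"tz":1,"wx":0,"wy":0,"wz":0,"gripper":0.5},{"tx":0,"ty":0,"tz":2,"wx":0,"wy":0,"wz":0,"gripper":0.5},{"tx":0,"ty":0,"tz":2,"wx":0,"wy":0,"wz":0,"gripper":0.5},{"tx":0,"ty":0,"tz":2,"wx":0,"wy":0,"wz":0,"gripper":1},{"tx":0,"ty":0,"tz":2,"wx":0,"wy":0,"wz":0,"gripper":1}]}}

```text
time: 5.72
position: [0.5238, -0.2432, 0.0767]
tool_rot: [3.096, 0.523, 0.003]
ft_force: [0.2, -0.2, -0.6]
grip_width: 0.763
grip_force: 0.0
```

Call:
{"fn": "jog_arm", "kwargs": {"increments": [{"tx":0,"ty":0,"tz":0,"wx":0,"wy":0,"wz":0,"gripper":1},{"tx":0,"ty":0,"tz":0,"wx":0,"wy":0,"wz":0,"gripper":1},{"tx":0,"ty":0,"tz":0,"wx":0,"wy":0,"wz":0,"gripper":1},{"tx":0,"ty":0,"tz":0,"wx":0,"wy":0,"wz":0,"gripper":1},{"tx":0,"ty":0,"tz":0,"wx":0,"wy":0,"wz":0,"gripper":1}]}}

```text
time: 6.13
position: [0.5228, -0.2428, 0.0756]
tool_rot: [3.097, 0.523, 0.0]
ft_force: [-0.1, -1.0, 0.1]
grip_width: 0.995
grip_force: 0.0
```

Run:
```python
from h import *
s=ctrl.get_state();print(s["position"],s["grip_width"],s["ft_force"])
p=s["position"]
print(shift([.5236,-.2427,p[2]],[.548,-.118,p[2]]),shift([.548,-.118,0],[.531,-.008,0]))
```

```text
[ 0.5228 -0.2428  0.0756] 0.9949992819065604 [-0.1134 -0.951   0.1293]
[  64.  -109.8    0.2] [  20.1 -109.5    0.2]
```

Call:
{"fn": "jog_arm", "kwargs": {"increments": [{"tx":0,"ty":0,"tz":-40,"wx":0,"wy":0,"wz":0,"gripper":1},{"tx":0,"ty":0,"tz":-80,"wx":0,"wy":0,"wz":0,"gripper":1},{"tx":16,"ty":-28,"tz":-90,"wx":0,"wy":0,"wz":0,"gripper":1},{"tx":34,"ty":-58,"tz":-90,"wx":0,"wy":0,"wz":0,"gripper":1},{"tx":52,"ty":-90,"tz":-90,"wx":0,"wy":0,"wz":0,"gripper":1}]}}

```text
time: 6.55
position: [0.5433, -0.1409, 0.1673]
tool_rot: [3.097, 0.518, 0.005]
ft_force: [0.5, 0.8, -0.6]
grip_width: 1.002
grip_force: 0.0
```

Call:
{"fn": "jog_arm", "kwargs": {"increments": [{"tx":12,"ty":-20,"tz":0,"wx":0,"wy":0,"wz":0,"gripper":1},{"tx":12,"ty":-20,"tz":10,"wx":0,"wy":0,"wz":0,"gripper":1},{"tx":12,"ty":-20,"tz":40,"wx":0,"wy":0,"wz":0,"gripper":1},{"tx":12,"ty":-20,"tz":70,"wx":0,"wy":0,"wz":0,"gripper":1},{"tx":12,"ty":-20,"tz":90,"wx":0,"wy":0,"wz":0,"gripper":1}]}}

```text
time: 6.97
position: [0.5457, -0.1181, 0.073]
tool_rot: [-3.097, -0.524, 0.004]
ft_force: [0.4, 0.1, -0.8]
grip_width: 0.997
grip_force: 0.0
```

Call:
{"fn": "jog_arm", "kwargs": {"increments": [{"tx":0,"ty":0,"tz":0,"wx":0,"wy":0,"wz":0,"gripper":0.5},{"tx":0,"ty":0,"tz":0,"wx":0,"wy":0,"wz":0,"gripper":0.5},{"tx":0,"ty":0,"tz":0,"wx":0,"wy":0,"wz":0,"gripper":0.5},{"tx":0,"ty":0,"tz":0,"wx":0,"wy":0,"wz":0,"gripper":0.5},{"tx":0,"ty":0,"tz":0,"wx":0,"wy":0,"wz":0,"gripper":0.5}]}}

```text
time: 7.38
position: [0.5484, -0.1182, 0.0773]
tool_rot: [3.096, 0.523, 0.004]
ft_force: [0.3, 0.1, -0.1]
grip_width: 0.706
grip_force: 0.8
```

Call:
{"fn": "jog_arm", "kwargs": {"increments": [{"tx":0,"ty":0,"tz":0,"wx":0,"wy":0,"wz":0,"gripper":0.5},{"tx":0,"ty":0,"tz":0,"wx":0,"wy":0,"wz":0,"gripper":0.5},{"tx":0,"ty":0,"tz":0,"wx":0,"wy":0,"wz":0,"gripper":0.5},{"tx":0,"ty":0,"tz":0,"wx":0,"wy":0,"wz":0,"gripper":0.5},{"tx":0,"ty":0,"tz":0,"wx":0,"wy":0,"wz":0,"gripper":0.5}]}}

```text
time: 7.8
position: [0.5484, -0.1184, 0.0772]
tool_rot: [3.096, 0.523, 0.004]
ft_force: [-0.3, -0.8, 7.1]
grip_width: 0.685
grip_force: 30.0
```

Call:
{"fn": "jog_arm", "kwargs": {"increments": [{"tx":0,"ty":0,"tz":-10,"wx":0,"wy":0,"wz":0,"gripper":0.5},{"tx":0,"ty":0,"tz":-25,"wx":0,"wy":0,"wz":0,"gripper":0.5},{"tx":0,"ty":0,"tz":-40,"wx":0,"wy":0,"wz":0,"gripper":0.5},{"tx":0,"ty":0,"tz":-50,"wx":0,"wy":0,"wz":0,"gripper":0.5},{"tx":0,"ty":0,"tz":-50,"wx":0,"wy":0,"wz":0,"gripper":0.5}]}}

```text
time: 8.22
position: [0.5481, -0.1178, 0.1277]
tool_rot: [3.096, 0.523, 0.004]
ft_force: [0.9, 0.1, -3.4]
grip_width: 0.687
grip_force: 30.0
```

```bash
python3 -c "
from h import *
weigh()"
```

```text
F [-0.1375  0.1377 -3.5401] sd [0.57   0.5228 0.5653] tau [-40.7899 -30.6845] 9.0167 [ 0.5471 -0.1178  0.1255] [ 3.0976  0.5235 -0.    ] 0.6836332494346098 29.997265096753836
```

Call:
{"fn": "jog_arm", "kwargs": {"increments": [{"tx":0,"ty":0,"tz":15,"wx":0,"wy":0,"wz":0,"gripper":0.5},{"tx":0,"ty":0,"tz":30,"wx":0,"wy":0,"wz":0,"gripper":0.5},{"tx":0,"ty":0,"tz":40,"wx":0,"wy":0,"wz":0,"gripper":0.5},{"tx":0,"ty":0,"tz":46,"wx":0,"wy":0,"wz":0,"gripper":0.5},{"tx":0,"ty":0,"tz":48,"wx":0,"wy":0,"wz":0,"gripper":0.5}]}}

```text
time: 9.43
position: [0.5463, -0.1177, 0.0773]
tool_rot: [-3.097, -0.523, 0.003]
ft_force: [-5.4, 0.1, 6.7]
grip_width: 0.683
grip_force: 30.0
```

Call:
{"fn": "jog_arm", "kwargs": {"increments": [{"tx":0,"ty":0,"tz":1,"wx":0,"wy":0,"wz":0,"gripper":0.5},{"tx":0,"ty":0,"tz":2,"wx":0,"wy":0,"wz":0,"gripper":0.5},{"tx":0,"ty":0,"tz":2,"wx":0,"wy":0,"wz":0,"gripper":0.5},{"tx":0,"ty":0,"tz":2,"wx":0,"wy":0,"wz":0,"gripper":1},{"tx":0,"ty":0,"tz":2,"wx":0,"wy":0,"wz":0,"gripper":1}]}}

```text
time: 9.85
position: [0.5485, -0.1181, 0.0768]
tool_rot: [3.096, 0.523, 0.005]
ft_force: [0.4, -0.2, 0.6]
grip_width: 0.762
grip_force: 0.0
```

Call:
{"fn": "jog_arm", "kwargs": {"increments": [{"tx":0,"ty":0,"tz":0,"wx":0,"wy":0,"wz":0,"gripper":1},{"tx":0,"ty":0,"tz":0,"wx":0,"wy":0,"wz":0,"gripper":1},{"tx":0,"ty":0,"tz":0,"wx":0,"wy":0,"wz":0,"gripper":1},{"tx":0,"ty":0,"tz":0,"wx":0,"wy":0,"wz":0,"gripper":1},{"tx":0,"ty":0,"tz":0,"wx":0,"wy":0,"wz":0,"gripper":1}]}}

```text
time: 10.27
position: [0.5471, -0.1178, 0.0755]
tool_rot: [3.098, 0.523, 0.0]
ft_force: [-0.7, 0.2, 0.1]
grip_width: 0.991
grip_force: 0.0
```

Call:
{"fn": "jog_arm", "kwargs": {"increments": [{"tx":0,"ty":0,"tz":-40,"wx":0,"wy":0,"wz":0,"gripper":1},{"tx":0,"ty":0,"tz":-80,"wx":0,"wy":0,"wz":0,"gripper":1},{"tx":6,"ty":-30,"tz":-90,"wx":0,"wy":0,"wz":0,"gripper":1},{"tx":12,"ty":-65,"tz":-90,"wx":0,"wy":0,"wz":0,"gripper":1},{"tx":18,"ty":-98,"tz":-90,"wx":0,"wy":0,"wz":0,"gripper":1}]}}

```text
time: 10.68
position: [0.5326, -0.0185, 0.1671]
tool_rot: [3.097, 0.52, 0.005]
ft_force: [0.3, 1.1, -1.1]
grip_width: 0.995
grip_force: 0.0
```

Call:
{"fn": "jog_arm", "kwargs": {"increments": [{"tx":2,"ty":-12,"tz":0,"wx":0,"wy":0,"wz":0,"gripper":1},{"tx":2,"ty":-12,"tz":10,"wx":0,"wy":0,"wz":0,"gripper":1},{"tx":2,"ty":-12,"tz":40,"wx":0,"wy":0,"wz":0,"gripper":1},{"tx":2,"ty":-12,"tz":70,"wx":0,"wy":0,"wz":0,"gripper":1},{"tx":2,"ty":-12,"tz":90,"wx":0,"wy":0,"wz":0,"gripper":1}]}}

```text
time: 11.1
position: [0.5284, -0.0091, 0.0725]
tool_rot: [3.098, 0.521, -0.005]
ft_force: [-1.6, -0.2, -0.4]
grip_width: 1.001
grip_force: 0.0
```

Call:
{"fn": "jog_arm", "kwargs": {"increments": [{"tx":0,"ty":0,"tz":0,"wx":0,"wy":0,"wz":0,"gripper":0.5},{"tx":0,"ty":0,"tz":0,"wx":0,"wy":0,"wz":0,"gripper":0.5},{"tx":0,"ty":0,"tz":0,"wx":0,"wy":0,"wz":0,"gripper":0.5},{"tx":0,"ty":0,"tz":0,"wx":0,"wy":0,"wz":0,"gripper":0.5},{"tx":0,"ty":0,"tz":0,"wx":0,"wy":0,"wz":0,"gripper":0.5}]}}

```text
time: 11.52
position: [0.5315, -0.0085, 0.0773]
tool_rot: [3.095, 0.522, 0.005]
ft_force: [1.8, -3.5, 2.0]
grip_width: 0.707
grip_force: 1.8
```

Call:
{"fn": "jog_arm", "kwargs": {"increments": [{"tx":0,"ty":0,"tz":0,"wx":0,"wy":0,"wz":0,"gripper":0.5},{"tx":0,"ty":0,"tz":0,"wx":0,"wy":0,"wz":0,"gripper":0.5},{"tx":0,"ty":0,"tz":0,"wx":0,"wy":0,"wz":0,"gripper":0.5},{"tx":0,"ty":0,"tz":0,"wx":0,"wy":0,"wz":0,"gripper":0.5},{"tx":0,"ty":0,"tz":0,"wx":0,"wy":0,"wz":0,"gripper":0.5}]}}

```text
time: 11.93
position: [0.5316, -0.0087, 0.0773]
tool_rot: [3.095, 0.522, 0.006]
ft_force: [1.7, -5.0, 6.4]
grip_width: 0.684
grip_force: 30.0
```

Call:
{"fn": "jog_arm", "kwargs": {"increments": [{"tx":0,"ty":0,"tz":-10,"wx":0,"wy":0,"wz":0,"gripper":0.5},{"tx":0,"ty":0,"tz":-25,"wx":0,"wy":0,"wz":0,"gripper":0.5},{"tx":0,"ty":0,"tz":-40,"wx":0,"wy":0,"wz":0,"gripper":0.5},{"tx":0,"ty":0,"tz":-50,"wx":0,"wy":0,"wz":0,"gripper":0.5},{"tx":0,"ty":0,"tz":-50,"wx":0,"wy":0,"wz":0,"gripper":0.5}]}}

```text
time: 12.35
position: [0.5304, -0.0065, 0.1272]
tool_rot: [3.097, 0.524, 0.003]
ft_force: [0.5, -0.1, -5.7]
grip_width: 0.682
grip_force: 30.0
```

```bash
python3 -c "
from h import *
weigh()"
```

```text
F [ 0.0001  0.1474 -5.4788] sd [0.6507 0.3837 0.3706] tau [-37.1609 -31.4659] 13.15 [ 0.5298 -0.0073  0.1255] [ 3.0976  0.5235 -0.    ] 0.6811947070409 29.988490627147257
```

The tins weigh about 0.40, 0.36 and 0.56 kg, so the third one, nearest the tray, is the full one. I'll set it back down and fetch the middle one.

Call:
{"fn": "jog_arm", "kwargs": {"increments": [{"tx":0,"ty":0,"tz":15,"wx":0,"wy":0,"wz":0,"gripper":0.5},{"tx":0,"ty":0,"tz":30,"wx":0,"wy":0,"wz":0,"gripper":0.5},{"tx":0,"ty":0,"tz":40,"wx":0,"wy":0,"wz":0,"gripper":0.5},{"tx":0,"ty":0,"tz":46,"wx":0,"wy":0,"wz":0,"gripper":0.5},{"tx":0,"ty":0,"tz":48,"wx":0,"wy":0,"wz":0,"gripper":0.5}]}}

```text
time: 13.57
position: [0.529, -0.0073, 0.0773]
tool_rot: [-3.097, -0.523, 0.004]
ft_force: [-6.1, -0.4, 7.7]
grip_width: 0.684
grip_force: 30.0
```

Call:
{"fn": "jog_arm", "kwargs": {"increments": [{"tx":0,"ty":0,"tz":1,"wx":0,"wy":0,"wz":0,"gripper":0.5},{"tx":0,"ty":0,"tz":2,"wx":0,"wy":0,"wz":0,"gripper":0.5},{"tx":0,"ty":0,"tz":2,"wx":0,"wy":0,"wz":0,"gripper":0.5},{"tx":0,"ty":0,"tz":2,"wx":0,"wy":0,"wz":0,"gripper":1},{"tx":0,"ty":0,"tz":2,"wx":0,"wy":0,"wz":0,"gripper":1}]}}

```text
time: 13.98
position: [0.5318, -0.0073, 0.0771]
tool_rot: [3.097, 0.523, 0.007]
ft_force: [0.3, -0.3, 0.0]
grip_width: 0.761
grip_force: 0.0
```

Call:
{"fn": "jog_arm", "kwargs": {"increments": [{"tx":0,"ty":0,"tz":0,"wx":0,"wy":0,"wz":0,"gripper":1},{"tx":0,"ty":0,"tz":0,"wx":0,"wy":0,"wz":0,"gripper":1},{"tx":0,"ty":0,"tz":0,"wx":0,"wy":0,"wz":0,"gripper":1},{"tx":0,"ty":0,"tz":0,"wx":0,"wy":0,"wz":0,"gripper":1},{"tx":0,"ty":0,"tz":0,"wx":0,"wy":0,"wz":0,"gripper":1}]}}

```text
time: 14.4
position: [0.5299, -0.0073, 0.0755]
tool_rot: [3.098, 0.523, 0.0]
ft_force: [0.9, 0.4, 0.0]
grip_width: 0.993
grip_force: 0.0
```

Call:
{"fn": "jog_arm", "kwargs": {"increments": [{"tx":0,"ty":0,"tz":-40,"wx":0,"wy":0,"wz":0,"gripper":1},{"tx":0,"ty":0,"tz":-80,"wx":0,"wy":0,"wz":0,"gripper":1},{"tx":-6,"ty":30,"tz":-90,"wx":0,"wy":0,"wz":0,"gripper":1},{"tx":-12,"ty":65,"tz":-90,"wx":0,"wy":0,"wz":0,"gripper":1},{"tx":-18,"ty":98,"tz":-90,"wx":0,"wy":0,"wz":0,"gripper":1}]}}

```text
time: 14.82
position: [0.5463, -0.1069, 0.1674]
tool_rot: [3.095, 0.526, 0.005]
ft_force: [0.4, -0.9, 0.0]
grip_width: 1.0
grip_force: 0.0
```

Call:
{"fn": "jog_arm", "kwargs": {"increments": [{"tx":-2,"ty":12,"tz":0,"wx":0,"wy":0,"wz":0,"gripper":1},{"tx":-2,"ty":12,"tz":10,"wx":0,"wy":0,"wz":0,"gripper":1},{"tx":-2,"ty":12,"tz":40,"wx":0,"wy":0,"wz":0,"gripper":1},{"tx":-2,"ty":12,"tz":70,"wx":0,"wy":0,"wz":0,"gripper":1},{"tx":-2,"ty":12,"tz":90,"wx":0,"wy":0,"wz":0,"gripper":1}]}}

```text
time: 15.23
position: [0.5454, -0.1158, 0.0724]
tool_rot: [-3.095, -0.525, 0.004]
ft_force: [-0.7, 0.3, 0.3]
grip_width: 0.997
grip_force: 0.0
```

Call:
{"fn": "jog_arm", "kwargs": {"increments": [{"tx":0,"ty":0,"tz":0,"wx":0,"wy":0,"wz":0,"gripper":0.5},{"tx":0,"ty":0,"tz":0,"wx":0,"wy":0,"wz":0,"gripper":0.5},{"tx":0,"ty":0,"tz":0,"wx":0,"wy":0,"wz":0,"gripper":0.5},{"tx":0,"ty":0,"tz":0,"wx":0,"wy":0,"wz":0,"gripper":0.5},{"tx":0,"ty":0,"tz":0,"wx":0,"wy":0,"wz":0,"gripper":0.5}]}}

```text
time: 15.65
position: [0.5483, -0.1178, 0.0772]
tool_rot: [3.096, 0.524, 0.004]
ft_force: [-1.0, -0.9, -0.3]
grip_width: 0.708
grip_force: 0.0
```

Call:
{"fn": "jog_arm", "kwargs": {"increments": [{"tx":0,"ty":0,"tz":0,"wx":0,"wy":0,"wz":0,"gripper":0.5},{"tx":0,"ty":0,"tz":0,"wx":0,"wy":0,"wz":0,"gripper":0.5},{"tx":0,"ty":0,"tz":0,"wx":0,"wy":0,"wz":0,"gripper":0.5},{"tx":0,"ty":0,"tz":0,"wx":0,"wy":0,"wz":0,"gripper":0.5},{"tx":0,"ty":0,"tz":0,"wx":0,"wy":0,"wz":0,"gripper":0.5}]}}

```text
time: 16.07
position: [0.5482, -0.1177, 0.0772]
tool_rot: [3.097, 0.523, 0.004]
ft_force: [-0.0, 0.7, 6.0]
grip_width: 0.686
grip_force: 30.0
```

Call:
{"fn": "jog_arm", "kwargs": {"increments": [{"tx":0,"ty":0,"tz":-15,"wx":0,"wy":0,"wz":0,"gripper":0.5},{"tx":0,"ty":0,"tz":-45,"wx":0,"wy":0,"wz":0,"gripper":0.5},{"tx":0,"ty":0,"tz":-80,"wx":0,"wy":0,"wz":0,"gripper":0.5},{"tx":0,"ty":0,"tz":-115,"wx":0,"wy":0,"wz":0,"gripper":0.5},{"tx":0,"ty":0,"tz":-140,"wx":0,"wy":0,"wz":0,"gripper":0.5}]}}

```text
time: 16.48
position: [0.5473, -0.1179, 0.218]
tool_rot: [3.097, 0.523, 0.002]
ft_force: [0.5, -0.5, -3.6]
grip_width: 0.685
grip_force: 30.0
```

Run:
```python
from h import *
s=ctrl.get_state();print(s["time"],s["position"],s["grip_width"],s["grip_force"],s["joint_positions"])
ims={n:vision.get_image(n) for n in("scene","side")}
L=np.array([[.15,-.075],[-.15,-.075],[-.15,.075],[.15,.075]])
px={"side":[(328,395),(487,437),(466,523),(291,463)],"scene":[(517,262),(380,240),(415,216),(482,294)]}
px["scene"]=[(482,294),(380,240),(415,216),(517,262)]
def f(p):
    c,s=np.cos(p[2]),np.sin(p[2]);W=L@np.array([[c,s],[-s,c]])+p[:2]
    return np.concatenate([(proj(ims[n],np.c_[W,[.032]*4])-np.array(px[n])*.64).ravel() for n in px])
r=least_squares(f,[.5,.294,-.17]);print(r.x,f(r.x).reshape(-1,2))
c,s_=np.cos(r.x[2]),np.sin(r.x[2])
for d in(.075,-.065):
    q=r.x[:2]+d*np.array([c,s_]);print(q,shift([.548,-.118,.216],[*q,.216]))
```

```text
16.4833 [ 0.5473 -0.1179  0.218 ] 0.6851424026073066 29.996208823285997 [ 0.6098  0.1613 -0.4938  1.6727  0.0791  1.3256 -1.1336]
[ 0.4976  0.2985 -0.1656] [[-2.482  -4.1667]
 [ 1.5315  0.4572]
 [ 1.9942 -0.5766]
 [-2.5275 -0.9612]
 [-0.5707 -2.6356]
 [-1.8531 -1.0277]
 [ 1.3273 -2.2412]
 [ 1.2739 -2.9733]]
[0.5716 0.2861] [ 155.1 -374.     0.7]
[0.4335 0.3092] [  32.2 -441.1    0.8]
```

Call:
{"fn": "jog_arm", "kwargs": {"increments": [{"tx":8,"ty":-20,"tz":0,"wx":0,"wy":0,"wz":0,"gripper":0.5},{"tx":22,"ty":-54,"tz":0,"wx":0,"wy":0,"wz":0,"gripper":0.5},{"tx":37,"ty":-90,"tz":0,"wx":0,"wy":0,"wz":0,"gripper":0.5},{"tx":52,"ty":-126,"tz":0,"wx":0,"wy":0,"wz":0,"gripper":0.5},{"tx":67,"ty":-162,"tz":0,"wx":0,"wy":0,"wz":0,"gripper":0.5}]}}

```text
time: 17.0
position: [0.5556, 0.0584, 0.2131]
tool_rot: [-3.098, -0.522, 0.005]
ft_force: [2.4, -0.0, -3.2]
grip_width: 0.688
grip_force: 30.0
```

Call:
{"fn": "jog_arm", "kwargs": {"increments": [{"tx":15,"ty":-36,"tz":0,"wx":0,"wy":0,"wz":0,"gripper":0.5},{"tx":30,"ty":-72,"tz":0,"wx":0,"wy":0,"wz":0,"gripper":0.5},{"tx":45,"ty":-108,"tz":0,"wx":0,"wy":0,"wz":0,"gripper":0.5},{"tx":60,"ty":-144,"tz":0,"wx":0,"wy":0,"wz":0,"gripper":0.5},{"tx":74,"ty":-178,"tz":0,"wx":0,"wy":0,"wz":0,"gripper":0.5}]}}

```text
time: 17.42
position: [0.5672, 0.2512, 0.2129]
tool_rot: [3.097, 0.524, -0.005]
ft_force: [1.1, 0.1, -3.1]
grip_width: 0.684
grip_force: 30.0
```

Call:
{"fn": "jog_arm", "kwargs": {"increments": [{"tx":10,"ty":-24,"tz":0,"wx":0,"wy":0,"wz":0,"gripper":0.5},{"tx":14,"ty":-34,"tz":0,"wx":0,"wy":0,"wz":0,"gripper":0.5},{"tx":14,"ty":-34,"tz":0,"wx":0,"wy":0,"wz":0,"gripper":0.5},{"tx":14,"ty":-34,"tz":0,"wx":0,"wy":0,"wz":0,"gripper":0.5},{"tx":14,"ty":-34,"tz":0,"wx":0,"wy":0,"wz":0,"gripper":0.5}]}}

```text
time: 17.83
position: [0.5708, 0.2837, 0.214]
tool_rot: [3.096, 0.519, -0.003]
ft_force: [0.0, 0.5, -3.4]
grip_width: 0.687
grip_force: 30.0
```

Run:
```python
from h import *
a=vision.get_image("side");b=vision.get_image("wrist")
s=ctrl.get_state();print(s["time"],s["position"],s["tool_rot"],s["grip_width"],s["joint_positions"])
c=cv2.resize(a["color"][200:368,128:352],(400,300),interpolation=cv2.INTER_CUBIC)
p=s["position"]
for n,im in(("side",a),("wrist",b)): print(n,proj(im,[[p[0],p[1],.006],[p[0],p[1],.165]]))
cv2.imwrite("pics/t1.png",np.hstack([c,cv2.resize(b["color"],(400,300))]))
```

```text
17.9333 [0.5712 0.2837 0.2149] [ 3.0967  0.5182 -0.0011] 0.6862953227413596 [ 0.0443  0.3809 -0.7113  1.4737  0.2511  1.3809 -1.9183]
side [[223.2104 283.2921]
 [220.6519 248.9012]]
wrist [[262.4919 167.3787]
 [262.934  209.9319]]
```

View pics/t1.png

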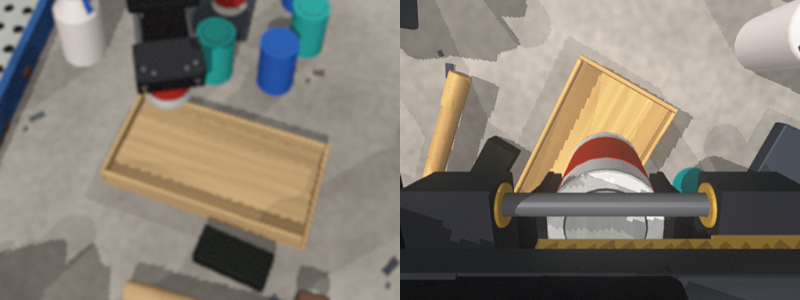

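The side crop shows the tin's landing point at (170,149), on the tray floor between walls at about y=118 and y=185. The wrist half shows the tin held upright over the tray, with the rubbing block clear at (490,165). I'll lower it.

Call:
{"fn": "jog_arm", "kwargs": {"increments": [{"tx":0,"ty":0,"tz":20,"wx":0,"wy":0,"wz":0,"gripper":0.5},{"tx":0,"ty":0,"tz":55,"wx":0,"wy":0,"wz":0,"gripper":0.5},{"tx":0,"ty":0,"tz":90,"wx":0,"wy":0,"wz":0,"gripper":0.5},{"tx":0,"ty":0,"tz":120,"wx":0,"wy":0,"wz":0,"gripper":0.5},{"tx":0,"ty":0,"tz":135,"wx":0,"wy":0,"wz":0,"gripper":0.5}]}}

```text
time: 18.35
position: [0.5689, 0.2826, 0.0761]
tool_rot: [3.095, 0.519, -0.009]
ft_force: [-0.4, -0.5, -4.3]
grip_width: 0.685
grip_force: 30.0
```

Call:
{"fn": "jog_arm", "kwargs": {"increments": [{"tx":0,"ty":0,"tz":8,"wx":0,"wy":0,"wz":0,"gripper":0.5},{"tx":0,"ty":0,"tz":14,"wx":0,"wy":0,"wz":0,"gripper":0.5},{"tx":0,"ty":0,"tz":18,"wx":0,"wy":0,"wz":0,"gripper":0.5},{"tx":0,"ty":0,"tz":20,"wx":0,"wy":0,"wz":0,"gripper":0.5},{"tx":0,"ty":0,"tz":21,"wx":0,"wy":0,"wz":0,"gripper":0.5}]}}

```text
time: 18.77
position: [0.5714, 0.2866, 0.0606]
tool_rot: [-3.097, -0.523, -0.003]
ft_force: [-0.4, -0.3, -3.6]
grip_width: 0.683
grip_force: 30.0
```

Call:
{"fn": "jog_arm", "kwargs": {"increments": [{"tx":0,"ty":0,"tz":1,"wx":0,"wy":0,"wz":0,"gripper":0.5},{"tx":0,"ty":0,"tz":2,"wx":0,"wy":0,"wz":0,"gripper":0.5},{"tx":0,"ty":0,"tz":3,"wx":0,"wy":0,"wz":0,"gripper":0.5},{"tx":0,"ty":0,"tz":3,"wx":0,"wy":0,"wz":0,"gripper":0.5},{"tx":0,"ty":0,"tz":3,"wx":0,"wy":0,"wz":0,"gripper":0.5}]}}

```text
time: 19.18
position: [0.5712, 0.2867, 0.0582]
tool_rot: [3.097, 0.524, 0.003]
ft_force: [-2.8, -1.9, 5.7]
grip_width: 0.691
grip_force: 30.0
```

Call:
{"fn": "jog_arm", "kwargs": {"increments": [{"tx":0,"ty":0,"tz":0,"wx":0,"wy":0,"wz":0,"gripper":1},{"tx":0,"ty":0,"tz":0,"wx":0,"wy":0,"wz":0,"gripper":1},{"tx":0,"ty":0,"tz":0,"wx":0,"wy":0,"wz":0,"gripper":1},{"tx":0,"ty":0,"tz":0,"wx":0,"wy":0,"wz":0,"gripper":1},{"tx":0,"ty":0,"tz":0,"wx":0,"wy":0,"wz":0,"gripper":1}]}}

```text
time: 19.6
position: [0.5706, 0.2864, 0.0564]
tool_rot: [-3.098, -0.523, -0.0]
ft_force: [0.5, -0.5, 0.6]
grip_width: 0.956
grip_force: 0.0
```

Call:
{"fn": "jog_arm", "kwargs": {"increments": [{"tx":0,"ty":0,"tz":-10,"wx":0,"wy":0,"wz":0,"gripper":1},{"tx":0,"ty":0,"tz":-45,"wx":0,"wy":0,"wz":0,"gripper":1},{"tx":0,"ty":0,"tz":-85,"wx":0,"wy":0,"wz":0,"gripper":1},{"tx":0,"ty":0,"tz":-120,"wx":0,"wy":0,"wz":0,"gripper":1},{"tx":0,"ty":0,"tz":-149,"wx":0,"wy":0,"wz":0,"gripper":1}]}}

```text
time: 20.02
position: [0.571, 0.2871, 0.2094]
tool_rot: [-3.097, -0.524, -0.005]
ft_force: [0.5, -0.5, 0.4]
grip_width: 0.999
grip_force: 0.0
```

Call:
{"fn": "jog_arm", "kwargs": {"increments": [{"tx":-15,"ty":34,"tz":0,"wx":0,"wy":0,"wz":0,"gripper":1},{"tx":-30,"ty":69,"tz":0,"wx":0,"wy":0,"wz":0,"gripper":1},{"tx":-46,"ty":104,"tz":0,"wx":0,"wy":0,"wz":0,"gripper":1},{"tx":-62,"ty":139,"tz":0,"wx":0,"wy":0,"wz":0,"gripper":1},{"tx":-78,"ty":174,"tz":0,"wx":0,"wy":0,"wz":0,"gripper":1}]}}

```text
time: 20.43
position: [0.5537, 0.0949, 0.2064]
tool_rot: [3.097, 0.524, 0.002]
ft_force: [0.4, -1.7, -0.8]
grip_width: 0.999
grip_force: 0.0
```

Call:
{"fn": "jog_arm", "kwargs": {"increments": [{"tx":-16,"ty":35,"tz":0,"wx":0,"wy":0,"wz":0,"gripper":1},{"tx":-32,"ty":70,"tz":0,"wx":0,"wy":0,"wz":0,"gripper":1},{"tx":-48,"ty":105,"tz":0,"wx":0,"wy":0,"wz":0,"gripper":1},{"tx":-64,"ty":140,"tz":0,"wx":0,"wy":0,"wz":0,"gripper":1},{"tx":-80,"ty":175,"tz":0,"wx":0,"wy":0,"wz":0,"gripper":1}]}}

```text
time: 20.85
position: [0.5357, -0.0968, 0.2066]
tool_rot: [3.097, 0.524, 0.002]
ft_force: [1.5, -0.4, -0.4]
grip_width: 1.004
grip_force: 0.0
```

Call:
{"fn": "jog_arm", "kwargs": {"increments": [{"tx":-16,"ty":35,"tz":0,"wx":0,"wy":0,"wz":0,"gripper":1},{"tx":-32,"ty":70,"tz":0,"wx":0,"wy":0,"wz":0,"gripper":1},{"tx":-48,"ty":105,"tz":0,"wx":0,"wy":0,"wz":0,"gripper":1},{"tx":-61,"ty":135,"tz":0,"wx":0,"wy":0,"wz":0,"gripper":1},{"tx":-61,"ty":135,"tz":0,"wx":0,"wy":0,"wz":0,"gripper":1}]}}

```text
time: 21.27
position: [0.5203, -0.2522, 0.2058]
tool_rot: [3.096, 0.505, -0.002]
ft_force: [-0.4, -0.6, -0.6]
grip_width: 0.995
grip_force: 0.0
```

Run:
```python
from h import *
for i in range(4): a=vision.get_image("side")
s=ctrl.get_state();print(s["time"],s["position"],s["tool_rot"],s["grip_width"],shift([*s["position"][:2],0],[.5228,-.2428,0]))
cv2.imwrite("pics/t2.png",cv2.resize(a["color"],(640,480)))
```

```text
21.4667 [ 0.5233 -0.2413  0.206 ] [-3.0967 -0.526  -0.0012] 0.9994854746148313 [-1.   1.3 -0. ]
```

View pics/t2.png

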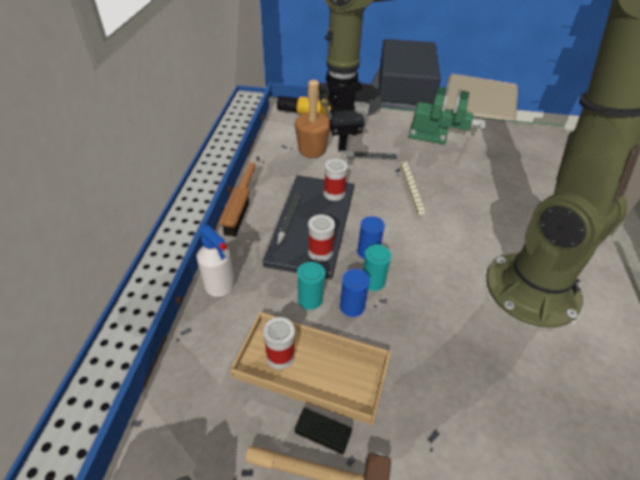

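The side view shows the first tin upright in the tray at (280,343), the full one on the slab at (320,238) and the remaining light one at (335,180). Now I'll fetch that one.

Call:
{"fn": "jog_arm", "kwargs": {"increments": [{"tx":0,"ty":0,"tz":30,"wx":0,"wy":0,"wz":0,"gripper":1},{"tx":0,"ty":0,"tz":65,"wx":0,"wy":0,"wz":0,"gripper":1},{"tx":0,"ty":0,"tz":100,"wx":0,"wy":0,"wz":0,"gripper":1},{"tx":0,"ty":0,"tz":122,"wx":0,"wy":0,"wz":0,"gripper":1},{"tx":0,"ty":0,"tz":130,"wx":0,"wy":0,"wz":0,"gripper":1}]}}

```text
time: 21.88
position: [0.5207, -0.2395, 0.0719]
tool_rot: [-3.093, -0.528, 0.007]
ft_force: [-0.8, -0.0, -0.5]
grip_width: 1.001
grip_force: 0.0
```

Call:
{"fn": "jog_arm", "kwargs": {"increments": [{"tx":0,"ty":0,"tz":0,"wx":0,"wy":0,"wz":0,"gripper":0.5},{"tx":0,"ty":0,"tz":0,"wx":0,"wy":0,"wz":0,"gripper":0.5},{"tx":0,"ty":0,"tz":0,"wx":0,"wy":0,"wz":0,"gripper":0.5},{"tx":0,"ty":0,"tz":0,"wx":0,"wy":0,"wz":0,"gripper":0.5},{"tx":0,"ty":0,"tz":0,"wx":0,"wy":0,"wz":0,"gripper":0.5}]}}

```text
time: 22.3
position: [0.5239, -0.2431, 0.0773]
tool_rot: [3.096, 0.523, 0.004]
ft_force: [-0.2, 0.3, 0.6]
grip_width: 0.706
grip_force: 0.0
```

Call:
{"fn": "jog_arm", "kwargs": {"increments": [{"tx":0,"ty":0,"tz":0,"wx":0,"wy":0,"wz":0,"gripper":0.5},{"tx":0,"ty":0,"tz":0,"wx":0,"wy":0,"wz":0,"gripper":0.5},{"tx":0,"ty":0,"tz":0,"wx":0,"wy":0,"wz":0,"gripper":0.5},{"tx":0,"ty":0,"tz":0,"wx":0,"wy":0,"wz":0,"gripper":0.5},{"tx":0,"ty":0,"tz":0,"wx":0,"wy":0,"wz":0,"gripper":0.5}]}}

```text
time: 22.72
position: [0.5237, -0.243, 0.0771]
tool_rot: [3.096, 0.523, 0.003]
ft_force: [-0.9, 1.0, 6.2]
grip_width: 0.686
grip_force: 30.0
```

Call:
{"fn": "jog_arm", "kwargs": {"increments": [{"tx":0,"ty":0,"tz":-15,"wx":0,"wy":0,"wz":0,"gripper":0.5},{"tx":0,"ty":0,"tz":-45,"wx":0,"wy":0,"wz":0,"gripper":0.5},{"tx":0,"ty":0,"tz":-80,"wx":0,"wy":0,"wz":0,"gripper":0.5},{"tx":0,"ty":0,"tz":-115,"wx":0,"wy":0,"wz":0,"gripper":0.5},{"tx":0,"ty":0,"tz":-140,"wx":0,"wy":0,"wz":0,"gripper":0.5}]}}

```text
time: 23.13
position: [0.5229, -0.2429, 0.2179]
tool_rot: [3.097, 0.523, 0.002]
ft_force: [0.3, -0.3, -3.5]
grip_width: 0.683
grip_force: 30.0
```

Call:
{"fn": "jog_arm", "kwargs": {"increments": [{"tx":3,"ty":-20,"tz":0,"wx":0,"wy":0,"wz":0,"gripper":0.5},{"tx":9,"ty":-54,"tz":0,"wx":0,"wy":0,"wz":0,"gripper":0.5},{"tx":15,"ty":-90,"tz":0,"wx":0,"wy":0,"wz":0,"gripper":0.5},{"tx":22,"ty":-127,"tz":0,"wx":0,"wy":0,"wz":0,"gripper":0.5},{"tx":29,"ty":-164,"tz":0,"wx":0,"wy":0,"wz":0,"gripper":0.5}]}}

```text
time: 23.55
position: [0.4949, -0.0769, 0.2146]
tool_rot: [-3.098, -0.522, 0.003]
ft_force: [0.9, 0.0, -3.6]
grip_width: 0.685
grip_force: 30.0
```

Call:
{"fn": "jog_arm", "kwargs": {"increments": [{"tx":6,"ty":-37,"tz":0,"wx":0,"wy":0,"wz":0,"gripper":0.5},{"tx":13,"ty":-74,"tz":0,"wx":0,"wy":0,"wz":0,"gripper":0.5},{"tx":19,"ty":-111,"tz":0,"wx":0,"wy":0,"wz":0,"gripper":0.5},{"tx":26,"ty":-148,"tz":0,"wx":0,"wy":0,"wz":0,"gripper":0.5},{"tx":32,"ty":-185,"tz":0,"wx":0,"wy":0,"wz":0,"gripper":0.5}]}}

```text
time: 23.97
position: [0.4644, 0.1083, 0.2149]
tool_rot: [3.097, 0.523, -0.002]
ft_force: [0.5, -0.5, -3.3]
grip_width: 0.687
grip_force: 30.0
```

Call:
{"fn": "jog_arm", "kwargs": {"increments": [{"tx":6,"ty":-37,"tz":0,"wx":0,"wy":0,"wz":0,"gripper":0.5},{"tx":13,"ty":-74,"tz":0,"wx":0,"wy":0,"wz":0,"gripper":0.5},{"tx":19,"ty":-111,"tz":0,"wx":0,"wy":0,"wz":0,"gripper":0.5},{"tx":26,"ty":-148,"tz":0,"wx":0,"wy":0,"wz":0,"gripper":0.5},{"tx":31,"ty":-180,"tz":0,"wx":0,"wy":0,"wz":0,"gripper":0.5}]}}

```text
time: 24.38
position: [0.4344, 0.2892, 0.2151]
tool_rot: [3.097, 0.525, -0.001]
ft_force: [0.4, -0.0, -3.5]
grip_width: 0.68
grip_force: 30.0
```

Call:
{"fn": "jog_arm", "kwargs": {"increments": [{"tx":3,"ty":-16,"tz":0,"wx":0,"wy":0,"wz":0,"gripper":0.5},{"tx":4,"ty":-22,"tz":0,"wx":0,"wy":0,"wz":0,"gripper":0.5},{"tx":4,"ty":-22,"tz":0,"wx":0,"wy":0,"wz":0,"gripper":0.5},{"tx":4,"ty":-22,"tz":0,"wx":0,"wy":0,"wz":0,"gripper":0.5},{"tx":4,"ty":-22,"tz":0,"wx":0,"wy":0,"wz":0,"gripper":0.5}]}}

```text
time: 24.8
position: [0.4331, 0.307, 0.215]
tool_rot: [3.097, 0.519, -0.001]
ft_force: [0.7, -1.3, -3.4]
grip_width: 0.686
grip_force: 30.0
```

Run:
```python
from h import *
a=vision.get_image("side");b=vision.get_image("wrist")
s=ctrl.get_state();print(s["time"],s["position"],s["tool_rot"],s["grip_width"],s["joint_positions"])
c=cv2.resize(a["color"][200:368,128:352],(400,300),interpolation=cv2.INTER_CUBIC)
p=s["position"]
print((proj(a,[[p[0],p[1],.006]])-[128,200])*400/224)
cv2.imwrite("pics/t3.png",np.hstack([c,cv2.resize(b["color"],(400,300))]))
```

```text
24.9 [0.4332 0.3073 0.2153] [ 3.0971  0.5185 -0.0001] 0.683904495020482 [ 0.1892  0.1536 -0.9292  1.7295  0.128   1.3225 -2.0051]
[[260.0298 177.5857]]
```

View pics/t3.png

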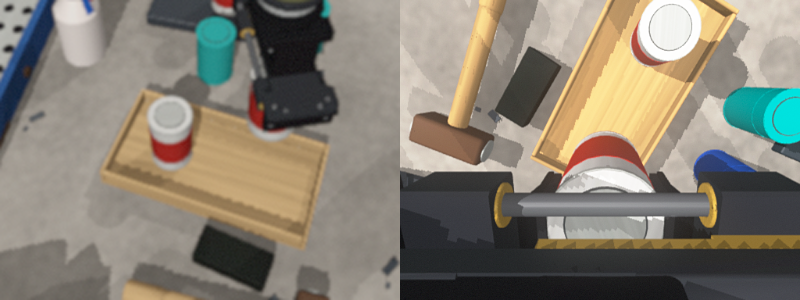

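The landing point at crop (260,178) lies on the open tray floor, clear of the first tin at (170,140).

Call:
{"fn": "jog_arm", "kwargs": {"increments": [{"tx":0,"ty":0,"tz":20,"wx":0,"wy":0,"wz":0,"gripper":0.5},{"tx":0,"ty":0,"tz":55,"wx":0,"wy":0,"wz":0,"gripper":0.5},{"tx":0,"ty":0,"tz":90,"wx":0,"wy":0,"wz":0,"gripper":0.5},{"tx":0,"ty":0,"tz":120,"wx":0,"wy":0,"wz":0,"gripper":0.5},{"tx":0,"ty":0,"tz":135,"wx":0,"wy":0,"wz":0,"gripper":0.5}]}}

```text
time: 25.32
position: [0.431, 0.306, 0.0767]
tool_rot: [3.095, 0.519, -0.008]
ft_force: [-0.7, -0.6, -3.5]
grip_width: 0.685
grip_force: 30.0
```

Call:
{"fn": "jog_arm", "kwargs": {"increments": [{"tx":0,"ty":0,"tz":8,"wx":0,"wy":0,"wz":0,"gripper":0.5},{"tx":0,"ty":0,"tz":14,"wx":0,"wy":0,"wz":0,"gripper":0.5},{"tx":0,"ty":0,"tz":18,"wx":0,"wy":0,"wz":0,"gripper":0.5},{"tx":0,"ty":0,"tz":20,"wx":0,"wy":0,"wz":0,"gripper":0.5},{"tx":0,"ty":0,"tz":21,"wx":0,"wy":0,"wz":0,"gripper":0.5}]}}

```text
time: 25.73
position: [0.4332, 0.3095, 0.0604]
tool_rot: [-3.097, -0.523, -0.003]
ft_force: [0.9, 0.7, -3.9]
grip_width: 0.685
grip_force: 30.0
```

Call:
{"fn": "jog_arm", "kwargs": {"increments": [{"tx":0,"ty":0,"tz":1,"wx":0,"wy":0,"wz":0,"gripper":0.5},{"tx":0,"ty":0,"tz":2,"wx":0,"wy":0,"wz":0,"gripper":0.5},{"tx":0,"ty":0,"tz":3,"wx":0,"wy":0,"wz":0,"gripper":0.5},{"tx":0,"ty":0,"tz":3,"wx":0,"wy":0,"wz":0,"gripper":0.5},{"tx":0,"ty":0,"tz":3,"wx":0,"wy":0,"wz":0,"gripper":0.5}]}}

```text
time: 26.15
position: [0.433, 0.3096, 0.0581]
tool_rot: [3.097, 0.523, 0.002]
ft_force: [-2.2, -0.7, 5.5]
grip_width: 0.687
grip_force: 30.0
```

Call:
{"fn": "jog_arm", "kwargs": {"increments": [{"tx":0,"ty":0,"tz":0,"wx":0,"wy":0,"wz":0,"gripper":1},{"tx":0,"ty":0,"tz":0,"wx":0,"wy":0,"wz":0,"gripper":1},{"tx":0,"ty":0,"tz":0,"wx":0,"wy":0,"wz":0,"gripper":1},{"tx":0,"ty":0,"tz":0,"wx":0,"wy":0,"wz":0,"gripper":1},{"tx":0,"ty":0,"tz":0,"wx":0,"wy":0,"wz":0,"gripper":1}]}}

```text
time: 26.57
position: [0.4325, 0.3093, 0.0566]
tool_rot: [-3.098, -0.523, -0.0]
ft_force: [-0.6, 0.6, -0.1]
grip_width: 0.96
grip_force: 0.0
```

Call:
{"fn": "jog_arm", "kwargs": {"increments": [{"tx":0,"ty":0,"tz":-10,"wx":0,"wy":0,"wz":0,"gripper":1},{"tx":0,"ty":0,"tz":-45,"wx":0,"wy":0,"wz":0,"gripper":1},{"tx":0,"ty":0,"tz":-85,"wx":0,"wy":0,"wz":0,"gripper":1},{"tx":0,"ty":0,"tz":-120,"wx":0,"wy":0,"wz":0,"gripper":1},{"tx":0,"ty":0,"tz":-149,"wx":0,"wy":0,"wz":0,"gripper":1}]}}

```text
time: 26.98
position: [0.4325, 0.3101, 0.209]
tool_rot: [-3.097, -0.525, -0.004]
ft_force: [1.4, 0.1, 0.3]
grip_width: 1.0
grip_force: 0.0
```

Call:
{"fn": "jog_arm", "kwargs": {"increments": [{"tx":-1,"ty":30,"tz":0,"wx":0,"wy":0,"wz":0,"gripper":1},{"tx":-3,"ty":66,"tz":0,"wx":0,"wy":0,"wz":0,"gripper":1},{"tx":-4,"ty":102,"tz":0,"wx":0,"wy":0,"wz":0,"gripper":1},{"tx":-5,"ty":138,"tz":0,"wx":0,"wy":0,"wz":0,"gripper":1},{"tx":-6,"ty":174,"tz":0,"wx":0,"wy":0,"wz":0,"gripper":1}]}}

```text
time: 27.4
position: [0.4842, 0.1415, 0.2066]
tool_rot: [3.097, 0.524, 0.002]
ft_force: [1.0, 0.5, -0.2]
grip_width: 1.001
grip_force: 0.0
```

Call:
{"fn": "jog_arm", "kwargs": {"increments": [{"tx":-1,"ty":36,"tz":0,"wx":0,"wy":0,"wz":0,"gripper":1},{"tx":-3,"ty":72,"tz":0,"wx":0,"wy":0,"wz":0,"gripper":1},{"tx":-4,"ty":107,"tz":0,"wx":0,"wy":0,"wz":0,"gripper":1},{"tx":-5,"ty":138,"tz":0,"wx":0,"wy":0,"wz":0,"gripper":1},{"tx":-6,"ty":157,"tz":0,"wx":0,"wy":0,"wz":0,"gripper":1}]}}

```text
time: 27.82
position: [0.5305, -0.0117, 0.2061]
tool_rot: [3.097, 0.517, 0.001]
ft_force: [0.3, -1.0, -0.1]
grip_width: 0.998
grip_force: 0.0
```

Run:
```python
from h import *
for i in range(5): a=vision.get_image("wrist")
s=ctrl.get_state();print(s["time"],s["position"],s["tool_rot"],s["grip_width"],shift([*s["position"][:2],0],[.531,-.008,0]))
```

```text
28.0667 [ 0.5297 -0.0059  0.206 ] [-3.0966 -0.5256 -0.0006] 1.001112626949396 [ 0.6  2.4 -0. ]
```

Call:
{"fn": "jog_arm", "kwargs": {"increments": [{"tx":0,"ty":0,"tz":30,"wx":0,"wy":0,"wz":0,"gripper":1},{"tx":0,"ty":0,"tz":65,"wx":0,"wy":0,"wz":0,"gripper":1},{"tx":0,"ty":0,"tz":100,"wx":0,"wy":0,"wz":0,"gripper":1},{"tx":0,"ty":0,"tz":122,"wx":0,"wy":0,"wz":0,"gripper":1},{"tx":0,"ty":0,"tz":130,"wx":0,"wy":0,"wz":0,"gripper":1}]}}

```text
time: 28.48
position: [0.5267, -0.0053, 0.0723]
tool_rot: [-3.095, -0.528, 0.009]
ft_force: [-0.4, 0.8, 0.2]
grip_width: 1.0
grip_force: 0.0
```

Call:
{"fn": "jog_arm", "kwargs": {"increments": [{"tx":0,"ty":0,"tz":0,"wx":0,"wy":0,"wz":0,"gripper":0.5},{"tx":0,"ty":0,"tz":0,"wx":0,"wy":0,"wz":0,"gripper":0.5},{"tx":0,"ty":0,"tz":0,"wx":0,"wy":0,"wz":0,"gripper":0.5},{"tx":0,"ty":0,"tz":0,"wx":0,"wy":0,"wz":0,"gripper":0.5},{"tx":0,"ty":0,"tz":0,"wx":0,"wy":0,"wz":0,"gripper":0.5}]}}

```text
time: 28.9
position: [0.531, -0.0074, 0.0771]
tool_rot: [3.097, 0.523, 0.004]
ft_force: [-0.7, 0.6, 0.6]
grip_width: 0.706
grip_force: 0.0
```

Call:
{"fn": "jog_arm", "kwargs": {"increments": [{"tx":0,"ty":0,"tz":0,"wx":0,"wy":0,"wz":0,"gripper":0.5},{"tx":0,"ty":0,"tz":0,"wx":0,"wy":0,"wz":0,"gripper":0.5},{"tx":0,"ty":0,"tz":0,"wx":0,"wy":0,"wz":0,"gripper":0.5},{"tx":0,"ty":0,"tz":0,"wx":0,"wy":0,"wz":0,"gripper":0.5},{"tx":0,"ty":0,"tz":0,"wx":0,"wy":0,"wz":0,"gripper":0.5}]}}

```text
time: 29.32
position: [0.5308, -0.0072, 0.0769]
tool_rot: [3.097, 0.523, 0.003]
ft_force: [-1.1, 0.7, 6.1]
grip_width: 0.681
grip_force: 30.0
```

Call:
{"fn": "jog_arm", "kwargs": {"increments": [{"tx":0,"ty":0,"tz":-15,"wx":0,"wy":0,"wz":0,"gripper":0.5},{"tx":0,"ty":0,"tz":-45,"wx":0,"wy":0,"wz":0,"gripper":0.5},{"tx":0,"ty":0,"tz":-80,"wx":0,"wy":0,"wz":0,"gripper":0.5},{"tx":0,"ty":0,"tz":-115,"wx":0,"wy":0,"wz":0,"gripper":0.5},{"tx":0,"ty":0,"tz":-145,"wx":0,"wy":0,"wz":0,"gripper":0.5}]}}

```text
time: 29.73
position: [0.529, -0.0074, 0.2215]
tool_rot: [-3.098, -0.524, 0.002]
ft_force: [0.9, -0.1, -5.2]
grip_width: 0.685
grip_force: 30.0
```

Call:
{"fn": "jog_arm", "kwargs": {"increments": [{"tx":0,"ty":0,"tz":-20,"wx":0,"wy":0,"wz":0,"gripper":0.5},{"tx":0,"ty":0,"tz":-35,"wx":0,"wy":0,"wz":0,"gripper":0.5},{"tx":0,"ty":0,"tz":-40,"wx":0,"wy":0,"wz":0,"gripper":0.5},{"tx":0,"ty":0,"tz":-40,"wx":0,"wy":0,"wz":0,"gripper":0.5},{"tx":0,"ty":0,"tz":-40,"wx":0,"wy":0,"wz":0,"gripper":0.5}]}}

```text
time: 30.15
position: [0.5289, -0.0075, 0.2589]
tool_rot: [-3.097, -0.523, 0.004]
ft_force: [-0.2, 0.0, -5.3]
grip_width: 0.682
grip_force: 30.0
```

Run:
```python
from h import *
weigh()
a=vision.get_image("side")["color"];cv2.imwrite("pics/f.png",cv2.resize(a,(640,480)))
```

```text
F [-0.072   0.2769 -5.3394] sd [0.6074 0.3681 0.4652] tau [-32.3255 -34.2195] 30.95 [ 0.5298 -0.0074  0.2606] [3.0975 0.5234 0.0001] 0.6872157843521085 29.996008593589067
```

View pics/f.png

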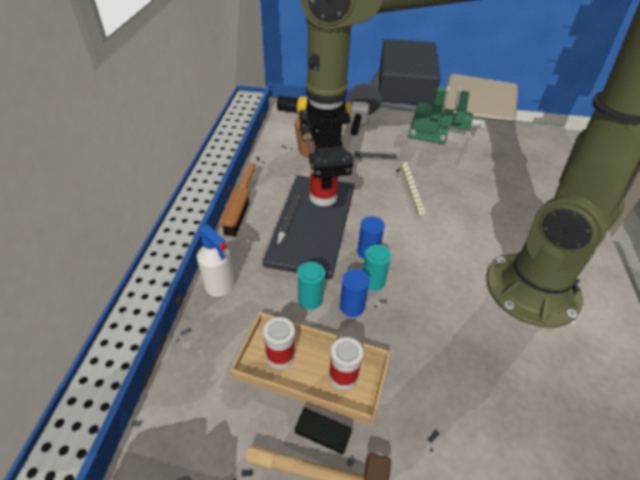

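The final view shows both lighter tins upright in the tray, at (280,343) and (345,362). The full tin (5.3 N) is held upright at (323,190), with its bottom about 0.21 m above the bench and everything else in place. I'll hand the job in.

```bash
python3 -c "
from bench import ctrl
print(ctrl.close_job())"
```

```text
the job is handed in; nothing more can be done
None
```

I handed the job in at about 31 s: the two lighter tins (about 0.40 and 0.36 kg) stand upright in the tray, and the gripper holds the full one (about 0.56 kg) upright, bottom about 21 cm above the bench.

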